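# Push the row of ointment jars home in the lid coder and shut the gate

## Task

Get the five lidded jars in the lid coder's lane ready for date-coding: with the fingertips behind the last jar only, gently push the whole row along between the rails as one closed train until the first jar is fully home against the end stop, and then push the lane's swing gate shut behind the last jar. Do not pinch, lift or tip any jar or knock the row apart, and leave everything else on the counter where it is.

Things in the scene. Friction and masses are not known exactly. Their poses are not given: they have to be found in the camera images.
- coder: bench lid coder, fixed to the counter, yaw varies. Origin: centre of the jar lane's bed, at counter level. y runs along the lane from the end stop towards the open loading mouth, x across the lane away from the robot, z up. Lane floor at z = 20 mm, y -210 to 210 mm. Behind the lane a linear axis at x 60 to 106 mm, top at z = 61 mm
- lane_mouth (a point): lane floor at the loading end of the rails, mid-lane (coder x 0, y 200, z 20 mm). Two straight steel guide rails, 6 mm thick, 16 mm high (tops at z = 36 mm), stand 49 mm apart inside (x = +-24.5 mm) from here to the stop; a short flare beyond
- stop_face (a point): middle of the end stop's face (coder x 0, y -175, z 41 mm): an upright dark steel plate 70 mm wide across the lane, top at z = 62 mm. With the row home the first jar's centre is at coder y = -152 mm and the last jar's at y = 32 mm (its back at y = 55 mm)
- print_head (a point): centre of the grey print head, parked and fixed beyond the end stop (coder x 4, y -295, z 130 mm), with its arm and column up to z = 190 mm
- jar1: first jar of the row, nearest the end stop: amber glass with a white screw lid of the same diameter, about 90 g, 45 mm tall, 46 mm across; origin at the centre of its underside. Its row stands on the lane floor between the rails, jars touching, 45 to 110 mm short of the stop
- jar2: second jar of the row, same kind
- jar3: third (middle) jar of the row, same kind
- jar4: fourth jar of the row, same kind
- jar5: last jar of the row, nearest the loading mouth, same kind: the one to push on
- gate (a joint): angle of the swing gate, rad: 0 = shut, across the lane behind the fifth place, against a rest post on the far side (top z = 58 mm). It grows as the tip swings away from the end stop and then out to the robot's side (1.57 = along the lane, outside the rail); starts at 1.5 to 2.1, limit 2.3. Light friction hinge, stays where left, under 1 N at the tip
- gate_pivot (a point): the gate's upright pivot at the bar's mid-height, outside the robot-side rail: x -40, y 61, z 49 mm in the coder's frame. The gate is a flat steel bar 5 mm thick reaching 78 mm from the pivot, z 41 to 57 mm, so it swings over the rails; shut, its face is 3.5 mm behind a fifth jar that is fully home
- gate_tip (a point): point on the bar 72 mm from the pivot, at its mid-height (z = 49 mm); here an upright round finger pin, 10 mm across, rises to z = 78 mm
- spare_jar: bystander: one more such jar, on the counter beside the lane, not part of the row; 45 mm tall, 46 mm across; origin at the centre of its underside
- dropper: bystander: amber dropper bottle, 34 mm across, 95 mm tall, standing in one of three places behind the linear axis; origin at its underside
- spatula: bystander: narrow steel spatula with a black handle, 200 mm long, lying on the robot's side of the lane
- mortar: bystander: white mortar 104 mm across, 65 mm high, its pestle leaning in it up to 105 mm, beyond the loading mouth; origin at its underside
- wash_bottle: bystander: white wash bottle, 60 mm across, 150 mm tall, behind the linear axis
- carton: bystander: upright carton 45 x 75 x 120 mm, behind the linear axis
There are look-alikes about, which are no part of the job. Leave any purple or turquoise look-alike of the jar2 alone.

How it is judged:
On the way, in this order (a step that is already met when the one before it is completed fails the run):
1. the row is pushed home against the end stop, with the gate still open (y of jar1 in the frame of coder below -0.148 m and y of jar5 in the frame of coder below 0.036 m and x of jar1 in the frame of coder between -0.006 and 0.006 m and z of each of jar1, jar2, jar3, jar4, jar5 in the frame of coder below 0.026 m and angle between each of jar1, jar2, jar3, jar4, jar5's own z axis and vertical below 0.1 rad and x of jar2 in the frame of coder between -0.006 and 0.006 m and x of jar3 in the frame of coder between -0.006 and 0.006 m and x of jar4 in the frame of coder between -0.006 and 0.006 m and x of jar5 in the frame of coder between -0.006 and 0.006 m and value of joint gate above 0.3 rad), for 0.2 s.
2. the gate is shut behind the last jar (value of joint gate below 0.08 rad), for 0.2 s.
At the end, for the whole second after the job is handed in: All five jars stand upright and at rest on the lane floor between the rails (within 6 mm of the lane's middle), the first and the last jar each within 4 mm of their places with the row closed up against the stop, and the gate is shut to within 0.08 rad (y of jar1 in the frame of coder below -0.148 m and y of jar5 in the frame of coder below 0.036 m and x of jar1 in the frame of coder between -0.006 and 0.006 m and z of each of jar1, jar2, jar3, jar4, jar5 in the frame of coder below 0.026 m and angle between each of jar1, jar2, jar3, jar4, jar5's own z axis and vertical below 0.1 rad and x of jar2 in the frame of coder between -0.006 and 0.006 m and x of jar3 in the frame of coder between -0.006 and 0.006 m and x of jar4 in the frame of coder between -0.006 and 0.006 m and x of jar5 in the frame of coder between -0.006 and 0.006 m and value of joint gate below 0.08 rad and linear speed of each of jar1, jar2, jar3, jar4, jar5 below 0.01 m/s); the robot touches nothing.
It fails at once if a jar of the row lifted more than 10 mm off the lane floor or tipped (z of any of jar1, jar2, jar3, jar4, jar5 in the frame of coder above 0.03 m or angle between any of jar1, jar2, jar3, jar4, jar5's own z axis and vertical above 0.3 rad).
It fails at once if a jar other than the last one pushed or gripped by the robot (over 2 N) (contact force between any of the arm, the fingers and jar1 above 2 N or contact force between any of the arm, the fingers and jar2 above 2 N or contact force between any of the arm, the fingers and jar3 above 2 N or contact force between any of the arm, the fingers and jar4 above 2 N).
It fails at once if the last jar pinched or rammed (over 30 N) (contact force between any of the fingers, the arm and jar5 above 30 N).
It fails at once if the row knocked apart (first and last jar more than 10 mm farther apart than when touching) (distance between jar1 and jar5 above 0.194 m).
It fails at once if a bystander moved more than 15 mm (distance of any of spare_jar, dropper, spatula, mortar, wash_bottle, carton from where it was at the start of the episode above 0.015 m).
It also fails if it takes over 48 s, if anything falls off the work surface, if the arm or the gripper's body presses on something with over 40 N, if the wrist force passes 120 N, or if a joint passes its speed limit or range.

## Robot

A 6-joint arm with a two-finger parallel gripper is mounted at the origin on the work surface. World frame = base frame: x ahead of the robot, y to its left, z up, the work surface at z = 0. Lengths are in m, angles in rad, forces in N, time in s.
With the tool pointing down it reaches from about 0.25 to 0.725 m from the base axis. Payload 4 kg.
Tool frame: the origin (TCP) lies on the centre line of the jaws, within the pads' length; the fingertips stand ahead of it and the grasp point (between the pads) lies 11 mm behind it (bot.tip_extent is the z of the fingertips in the tool frame, in m); z points along the fingers, y is the direction in which the jaws open and shut (so a half turn about z gives the same grasp; the last joint's range is limited). The gripper opens to 85 mm and grips with 20 to 120 N. Pads are 22 mm wide; open, the fingers measure 114 mm over their backs; the gripper's body (76 mm by 85 mm) begins 54 mm behind the grasp point. The pads swing forward as they close: fully open they stand 13 mm farther back than shut.
Start: joints at [1.32, 0.241, 0.005, 1.335, 0, 1.571], TCP at [0.124, 0.484, 0.239] pointing down, gripper open.
Joint ranges: [-2.72, 2.72], [-1.05, 1.87], [-1.09, 1.28], [-1.99, 2.15], [-1.42, 1.44], [-3.14, 3.14]. Speed limits (rad/s): [2.79, 2.79, 3.14, 3.14, 3.14, 3.14].

## Interface

Orientations are given as a unit quaternion [x, y, z, w].
In Python, from workcell import bot gives the robot as it stands.
- The arm moves only by the shell command python3 -m jog 'ROWS'. ROWS is JSON, a list that holds one entry, the list of rows, each a list of 7 numbers: the shift along the world's x, y, z in m, then the turn, a rotation vector about the world's x, y, z in degrees, then the closure in counts, from 0 (fully open) to 255 (shut). In form: [[[tx, ty, tz, ax, ay, az, fingers], ...]]. A call has 1 to 10 rows; each row is the pose to reach, as a shift and turn from the pose commanded when the call began; what a row does not reach only later rows make up. A row lasts 1/12 s, in which the tool goes at most 41.7 mm and 7.16 degrees, less where a joint would pass 70% of its speed; a pose out of reach is approached as far as the arm can. A call with a gripper value outside its range is refused whole. The fingers move at their own pace and stop on an object; the grip force is fixed at half the most. Time passes only in rows, so rows that repeat a pose let the fingers close. It gives the time, the measured TCP pose, the force and the opening at its end, in the units of the state.
- bot.get_obs(): the state, without advancing time (a new reading comes with each control period).
- bot.camera(name): name is "scene" or "top"; returns the picture (400x640x3 uint8, blue, green, red); there is no depth.
- bot.camera_model(name): a dict with "K" (3x3 intrinsics, pixels), "T" (4x4, takes a point from camera to world coordinates). Camera axes: x right, y down, z forward; pixel columns grow to the right and rows downward; lengths in m; the calibration is good to about 2 mm. A picture is of the moment at which its call begins. camera_model takes no time and is no camera call.
- bot.job_done(): hands the job in, once; it reports no verdict.
The state is a dict: "clock": time; "joint_pos": joint angles; "joint_vel": joint speeds; "tau": joint torques, N m; "eef_pos": TCP position; "tool_rot": TCP orientation; "ft_force": force on the tool from outside, world axes, zero at the start; "ft_torque": the same for the moment, N m; "grip_width": finger opening in m.
Only numpy, scipy, OpenCV 4.12 (cv2) and the standard library are available. Lean on these libraries where they do the work, as an engineer would, in place of code of your own. Each camera call takes 0.05 s, during which the arm holds its last target. There are 200 camera calls.

## Working session

There is one attempt and no reset: what is moved stays moved. The work goes in short steps, Python scripts to look and compute and a shell command to move; the robot and the scene stay as the last step left them, time stands still between calls to the robot, and variables do not carry over. Pictures are saved under pics/ and viewed, about 8 in all and at most 12, crops included, and the job is handed in when it is done.

```bash
mkdir -p pics; python3 - <<'E'
from workcell import bot
import cv2
for n in("top","scene"):
    cv2.imwrite(f"pics/{n}0.png",bot.camera(n)); m=bot.camera_model(n); print(n,m["K"],m["T"])
o=bot.get_obs(); print({k:o[k] for k in("clock","eef_pos","tool_rot","ft_force","grip_width")},bot.tip_extent)
E
```

```text
top [[420.40318294   0.         313.20116972]
 [  0.         420.40318294 205.00111665]
 [  0.           0.           1.        ]] [[ 0.0230262  -0.9943337   0.10377999  0.49734477]
 [-0.99965493 -0.02421259 -0.01018634  0.05512359]
 [ 0.01264141 -0.10350963 -0.99454811  1.00505655]
 [ 0.          0.          0.          1.        ]]
scene [[397.88796513   0.         323.79055178]
 [  0.         397.88796513 195.57705377]
 [  0.           0.           1.        ]] [[ 0.73918936  0.50795387 -0.44224648  1.02267977]
 [ 0.67347591 -0.56275642  0.47930721 -0.4264429 ]
 [-0.00541109 -0.65214114 -0.75807826  0.87843939]
 [ 0.          0.          0.          1.        ]]
{'clock': 0.1, 'eef_pos': array([0.12394862, 0.48382759, 0.23850444]), 'tool_rot': array([ 1.25069512e-01,  9.92147541e-01, -9.28875068e-04, -1.09956604e-04]), 'ft_force': array([ 0.10877059, -0.0450527 ,  0.09491014]), 'grip_width': 0.08523844070164045} 0.008
```

View pics/top0.png

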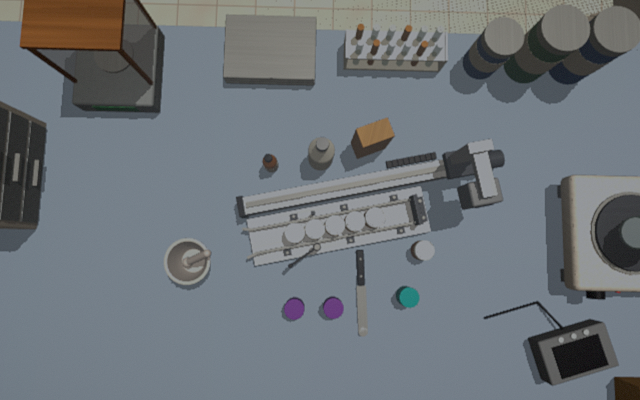

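View pics/scene0.png

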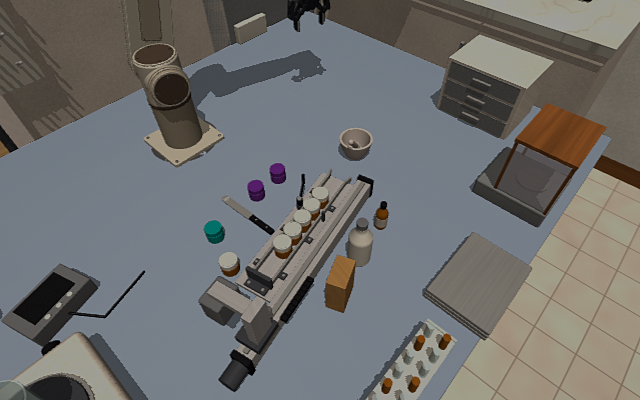

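Top view: the row of five white lids runs from (375,218) to (295,233), with the stop at (417,208), the mouth at about (250,245), and the gate from about (317,247) to (288,268). Look-alikes: spare white jar (423,251), purple (294,309) and (333,308), turquoise (408,297). The one to push is the lid at (295,233), nearest the mouth.

```bash
cat > h.py <<'E'
import numpy as np, cv2
from workcell import bot
def ray(n,uv,z):
    m=bot.camera_model(n); T=np.array(m["T"]); d=T[:3,:3]@np.linalg.solve(m["K"],[uv[0],uv[1],1.]); o=T[:3,3]
    return o+d*(z-o[2])/d[2]
def proj(n,p):
    m=bot.camera_model(n); T=np.array(m["T"]); q=np.array(m["K"])@(T[:3,:3].T@(np.array(p)-T[:3,3])); return q[:2]/q[2]
def lids(img):
    # white lids: hough circles in a 4x crop of the lane
    x0,y0=235,180; c=cv2.resize(img[y0:y0+100,x0:x0+215],None,fx=4,fy=4,interpolation=cv2.INTER_CUBIC)
    g=cv2.GaussianBlur(cv2.cvtColor(c,cv2.COLOR_BGR2GRAY),(5,5),0)
    r=cv2.HoughCircles(g,cv2.HOUGH_GRADIENT,1,60,param1=100,param2=18,minRadius=36,maxRadius=46)
    return [] if r is None else [((a+.5)/4-.5+x0,(b+.5)/4-.5+y0,q/4) for a,b,q in r[0]]
E
python3 - <<'E'
from h import *
im=cv2.imread("pics/top0.png")
for l in sorted(lids(im)): print(np.round(l,1),np.round(ray("top",l,.065),4))
c=cv2.resize(im[170:280,235:435],None,fx=4,fy=4,interpolation=cv2.INTER_CUBIC); cv2.imwrite("pics/topc.png",c)
s=cv2.imread("pics/scene0.png")
cv2.imwrite("pics/scc.png",cv2.resize(s[160:300,215:385],None,fx=4,fy=4,interpolation=cv2.INTER_CUBIC))
E
```

```text
[294.5 232.5   9.9] [0.5327 0.0858 0.065 ]
[354.8 220.8  10. ] [ 0.5622 -0.0485  0.065 ]
[375.2 217.   10.2] [ 0.5717 -0.0945  0.065 ]
[425.  249.8  10.6] [ 0.5012 -0.2062  0.065 ]
```

View pics/topc.png

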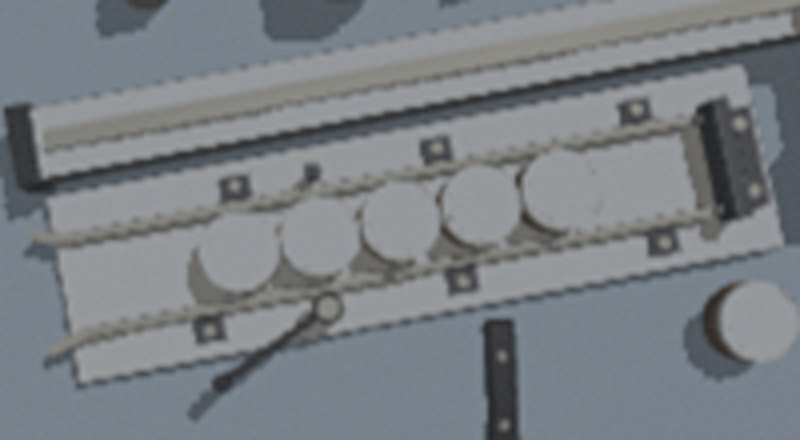

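View pics/scc.png

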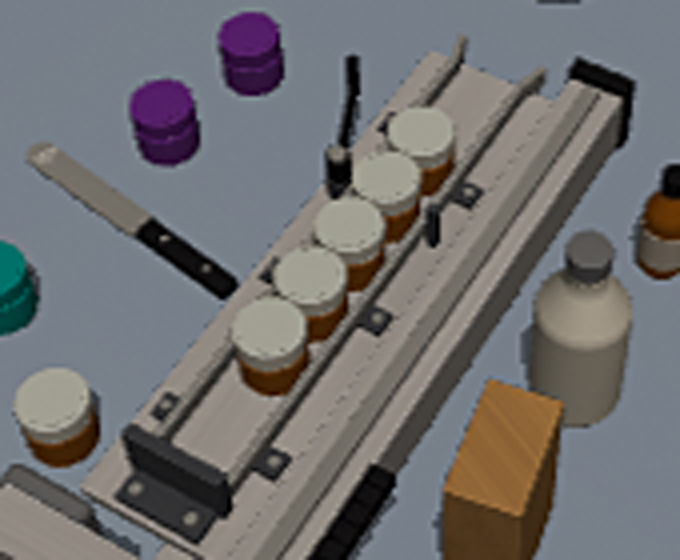

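```bash
python3 - <<'E'
from h import *
f=lambda a,b,z: ray("top",(235+(a+.5)/4-.5,170+(b+.5)/4-.5),z)[:2]
j5=f(239,254,.065); j1=f(562,192,.065)
def ang(p,q): d=p-q; return np.degrees(np.arctan2(-d[0],d[1]))
print("yaw jars",ang(j5,j1), "rails",ang(f(90,236,.036),f(690,124,.036)),ang(f(110,335,.036),f(690,219,.036)),"axis edge",ang(f(50,185,.061),f(800,40,.061)), "bed", ang(f(80,384,.02),f(780,245,.02)))
mid=[(f(90,236,.036)+f(110,335,.036))/2,(f(690,124,.036)+f(690,219,.036))/2]
print(mid,ang(*mid))
yaw=np.radians(ang(*mid)); Y=np.array([-np.sin(yaw),np.cos(yaw)]);X=np.array([np.cos(yaw),np.sin(yaw)])
m=(mid[0]+mid[1])/2
for n,p in dict(j5=j5,j1=j1,pivot=f(328,307,.06),tip=f(222,382,.078),stoptop1=f(703,105,.062),stoptop2=f(726,217,.062),post=f(312,172,.058),bedL1=f(50,200,.02),bedL2=f(80,384,.02),bedR1=f(742,66,.02),bedR2=f(780,245,.02)).items(): print(n,np.round(p,4),"x %.4f y %.4f"%((p-m)@X,(p-m)@Y))
E
```

```text
yaw jars 12.209222900188665 rails 11.965071272099502 12.593604388248158 axis edge 12.399379563813124 bed 12.468510553138294
[array([0.51256738, 0.16615958]), array([ 0.58636441, -0.17305907])] 12.273457621907768
j5 [0.5313 0.086 ] x 0.0013 y 0.0913
j1 [ 0.5703 -0.0942] x 0.0011 y -0.0931
pivot [0.5031 0.0356] x -0.0370 y 0.0481
tip [0.4609 0.093 ] x -0.0660 y 0.1130
stoptop1 [ 0.6219 -0.1743] x 0.0345 y -0.1824
stoptop2 [ 0.5587 -0.1873] x -0.0301 y -0.1816
post [0.5788 0.0463] x 0.0393 y 0.0424
bedL1 [0.5619 0.199 ] x 0.0552 y 0.1952
bedL2 [0.4556 0.1775] x -0.0532 y 0.1967
bedR1 [ 0.6514 -0.2078] x 0.0561 y -0.2213
bedR2 [ 0.5457 -0.2298] x -0.0518 y -0.2204
```

```bash
cat >> h.py <<'E'
yaw=np.radians(12.35); X=np.array([np.cos(yaw),np.sin(yaw)]); Y=np.array([-np.sin(yaw),np.cos(yaw)])
m0=np.array([0.512567+0.586364,0.16616-0.173059])/2
O=m0+.0017*X-.0125*Y
W=lambda x,y: O+x*X+y*Y
C=lambda p: np.array([(np.array(p)[:2]-O)@X,(np.array(p)[:2]-O)@Y])
def st():
    o=bot.get_obs(); print("t",round(o["clock"],2),"tcp",np.round(o["eef_pos"],4),"coder",np.round(C(o["eef_pos"]),4),"F",np.round(o["ft_force"],1),"w",round(o["grip_width"],4)); return o
E
python3 - <<'E'
from h import *
o=st(); print(O)
print("approach",W(0,.152),W(0,.152)-o["eef_pos"][:2]); print("X",X,"Y",Y)
print("mortar",C(ray("top",(188,262),.065)),"pestle",C(ray("top",(208,254),.105)))
E
```

```text
t 0.1 tcp [0.1239 0.4838 0.2385] coder [-0.3131  0.5795] F [ 0.1 -0.   0.1] w 0.0852
[ 0.5537997  -0.01529664]
approach [0.52128949 0.13318597] [ 0.39734087 -0.35064162]
X [0.9768593  0.21388294] Y [-0.21388294  0.9768593 ]
mortar [-0.01800471  0.34622608] pestle [-0.01043995  0.29075818]
```

```bash
python3 -m jog '[[[0.04,-0.034,0,0,0,-7,255],[0.08,-0.068,0,0,0,-14,255],[0.12,-0.102,0,0,0,-21,255],[0.16,-0.136,0,0,0,-28,255],[0.2,-0.17,0,0,0,-35,255],[0.23,-0.205,0,0,0,-42,255],[0.26,-0.24,0,0,0,-49,255],[0.29,-0.27,0,0,0,-56,255],[0.32,-0.3,0,0,0,-63.2,255],[0.32,-0.3,0,0,0,-63.2,255]]]'; python3 -c "
from h import *
o=st();print(o['tool_rot'],bot.tip_extent,W(0,.152)-o['eef_pos'][:2])"
```

```text
clock: 0.93
eef_pos: [0.4292, 0.1985, 0.2391]
tool_rot: [0.628, 0.778, -0.0, -0.0]
ft_force: [0.0, 1.1, -0.4]
grip_width: 0.0002
t 0.93 tcp [0.4292 0.1985 0.2391] coder [-0.076   0.2355] F [ 0.   1.1 -0.4] w 0.0002
[ 6.28048049e-01  7.78174520e-01 -1.93563998e-04 -1.64559874e-04] 0.008 [ 0.09209929 -0.06531518]
```

```bash
python3 -m jog '[[[0.035,-0.023,-0.02,0,0,0,255],[0.0774,-0.0506,-0.035,0,0,0,255],[0.0774,-0.0506,-0.07,0,0,0,255],[0.0774,-0.0506,-0.105,0,0,0,255],[0.0774,-0.0506,-0.14,0,0,0,255],[0.0774,-0.0506,-0.14,0,0,0,255],[0.0774,-0.0506,-0.14,0,0,0,255]]]'; python3 -c "
from h import *
o=st()
im=bot.camera('scene');c=cv2.resize(im[100:280,240:400],None,fx=3,fy=3,interpolation=2);cv2.imwrite('pics/s1.png',c)"
```

```text
clock: 1.52
eef_pos: [0.5037, 0.1491, 0.0974]
tool_rot: [0.626, 0.779, -0.003, -0.002]
ft_force: [0.4, -0.2, 0.9]
grip_width: -0.0001
t 1.52 tcp [0.5037 0.1491 0.0974] coder [-0.0138  0.1713] F [ 0.4 -0.2  0.9] w -0.0001
```

View pics/s1.png

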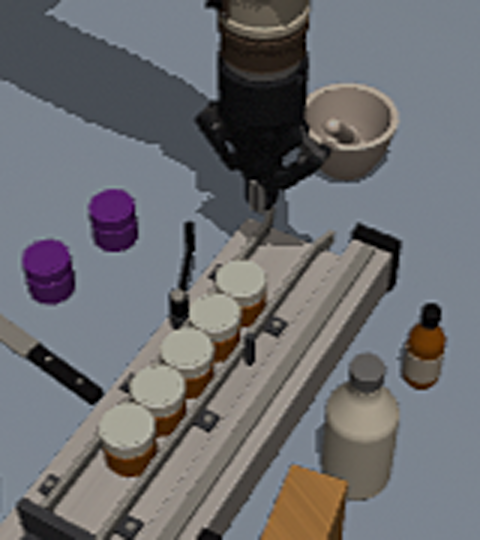

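Closed fingers are over the mouth end at crop (260,195), behind jar5 (242,285) and short of the target. I'll settle there and measure the error.

```bash
python3 -m jog '[[[0,0,0,0,0,0,255],[0,0,0,0,0,0,255],[0,0,0,0,0,0,255]]]'; python3 -c "
from h import *
o=st();print(W(0.0,.150)-o['eef_pos'][:2]); q=o['tool_rot'];print(2*np.degrees(np.arctan2(q[1],q[0]))-90)"
```

```text
clock: 1.82
eef_pos: [0.5073, 0.1506, 0.1017]
tool_rot: [0.626, 0.78, 0.002, 0.001]
ft_force: [0.9, -0.7, -0.4]
grip_width: -0.0002
t 1.82 tcp [0.5073 0.1506 0.1017] coder [-0.01   0.172] F [ 0.9 -0.7 -0.4] w -0.0002
[ 0.01443816 -0.01932908]
12.463482778568164
```

```bash
python3 -m jog '[[[0.0144,-0.0193,0,0,0,0,255],[0.0144,-0.0193,0,0,0,0,255],[0.0144,-0.0193,-0.02,0,0,0,255],[0.0144,-0.0193,-0.04,0,0,0,255],[0.0144,-0.0193,-0.059,0,0,0,255],[0.0144,-0.0193,-0.059,0,0,0,255],[0.0144,-0.0193,-0.059,0,0,0,255],[0.0144,-0.0193,-0.059,0,0,0,255]]]'; python3 -c "
from h import *
o=st()
im=bot.camera('scene');c=cv2.resize(im[140:260,250:390],None,fx=4,fy=4,interpolation=2);cv2.imwrite('pics/s2.png',c)"
```

```text
clock: 2.48
eef_pos: [0.5211, 0.1309, 0.0417]
tool_rot: [0.626, 0.78, 0.001, 0.001]
ft_force: [-0.0, 0.9, 1.0]
grip_width: -0.0
t 2.48 tcp [0.5211 0.1309 0.0417] coder [-0.0007  0.1498] F [-0.   0.9  1. ] w -0.0
```

View pics/s2.png

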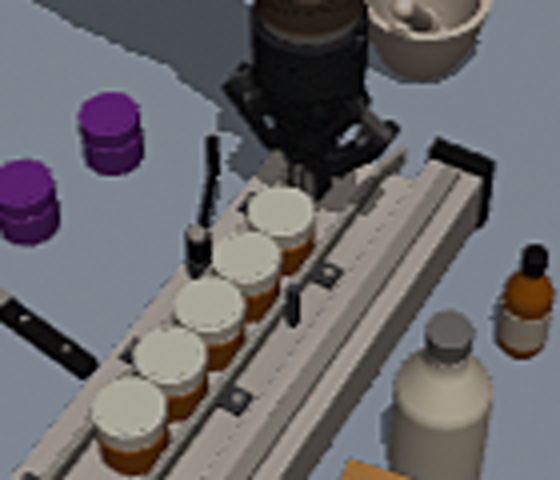

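Fingers are mid-lane behind jar5, clear of the rails. Pushing gently along −Y of the lane.

```bash
python3 -m jog '[[[0.0006,-0.0029,0,0,0,0,255],[0.0013,-0.0059,0,0,0,0,255],[0.0019,-0.0088,0,0,0,0,255],[0.0026,-0.0117,0,0,0,0,255],[0.0032,-0.0147,0,0,0,0,255],[0.0039,-0.0176,0,0,0,0,255],[0.0045,-0.0205,0,0,0,0,255],[0.0051,-0.0234,0,0,0,0,255],[0.0058,-0.0264,0,0,0,0,255],[0.0064,-0.0293,0,0,0,0,255]]]'; python3 -c "
from h import *
st();print([(np.round(l,1),np.round(C(ray('top',l,.065)),4)) for l in sorted(lids(bot.camera('top')))])"
```

```text
clock: 3.37
eef_pos: [0.5271, 0.1022, 0.041]
tool_rot: [0.626, 0.78, 0.001, -0.0]
ft_force: [-1.6, 4.6, 3.5]
grip_width: 0.0
t 3.37 tcp [0.5271 0.1022 0.041 ] coder [-0.001   0.1205] F [-1.6  4.6  3.5] w 0.0
[(array([323. , 226.8,  10.5], dtype=float32), array([0.0015, 0.0383])), (array([362.5, 219.2,  10. ], dtype=float32), array([ 0.0011, -0.052 ])), (array([382.2, 215.8,   9.7], dtype=float32), array([ 0.0004, -0.0972])), (array([424.2, 249.8,   9.9], dtype=float32), array([-0.0919, -0.1736]))]
```

```bash
python3 -m jog '[[[0.0009,-0.0039,0,0,0,0,255],[0.0017,-0.0078,0,0,0,0,255],[0.0026,-0.0117,0,0,0,0,255],[0.0034,-0.0156,0,0,0,0,255],[0.0043,-0.0195,0,0,0,0,255],[0.0051,-0.0234,0,0,0,0,255],[0.006,-0.0274,0,0,0,0,255],[0.0068,-0.0313,0,0,0,0,255],[0.0077,-0.0352,0,0,0,0,255],[0.0086,-0.0391,0,0,0,0,255]]]'; python3 -c "
from h import *
st();im=bot.camera('top');cv2.imwrite('pics/t3.png',im);print([(np.round(l,1),np.round(C(ray('top',l,.065)),4)) for l in sorted(lids(im))])"
```

```text
clock: 4.25
eef_pos: [0.5355, 0.0631, 0.041]
tool_rot: [0.626, 0.78, 0.001, -0.0]
ft_force: [-0.8, 5.1, 5.2]
grip_width: 0.0
t 4.25 tcp [0.5355 0.0631 0.041 ] coder [-0.0011  0.0805] F [-0.8  5.1  5.2] w 0.0
[(array([359.8, 219. ,  10.5], dtype=float32), array([ 0.0028, -0.046 ])), (array([379.8, 216.5,  10.2], dtype=float32), array([-0.0002, -0.0913])), (array([400.2, 212. ,  10.2], dtype=float32), array([ 0.0009, -0.1388])), (array([425. , 250. ,  10.4], dtype=float32), array([-0.0928, -0.1751]))]
```

```bash
python3 -m jog '[[[0.0004,-0.002,0,0,0,0,255],[0.0009,-0.0039,0,0,0,0,255],[0.0013,-0.0059,0,0,0,0,255],[0.0017,-0.0078,0,0,0,0,255],[0.0021,-0.0098,0,0,0,0,255],[0.0021,-0.0098,0,0,0,0,255]]]'; python3 -m jog '[[[0.0002,-0.001,0,0,0,0,255],[0.0004,-0.002,0,0,0,0,255]]]'; python3 -c "
from h import *
st();im=bot.camera('top');print([(np.round(l,1),np.round(C(ray('top',l,.065)),4)) for l in sorted(lids(im))])"
```

```text
clock: 4.8
eef_pos: [0.5376, 0.0529, 0.0408]
tool_rot: [0.626, 0.78, 0.001, -0.0]
ft_force: [-0.3, 5.0, 3.8]
grip_width: -0.0
clock: 4.97
eef_pos: [0.5379, 0.0512, 0.0407]
tool_rot: [0.626, 0.78, 0.001, -0.0]
ft_force: [-0.4, 5.3, 5.0]
grip_width: 0.0001
t 4.97 tcp [0.5379 0.0512 0.0407] coder [-0.0013  0.0684] F [-0.4  5.3  5. ] w 0.0001
[(array([365.2, 219.2,   9.7], dtype=float32), array([-0.0001, -0.058 ])), (array([385.2, 214.5,  10.2], dtype=float32), array([ 0.0018, -0.1044])), (array([405.2, 211.5,  10. ], dtype=float32), array([-1.000e-04, -1.501e-01])), (array([424.5, 249.5,  10.3], dtype=float32), array([-0.0915, -0.1743]))]
```

Not at the stop yet, since the force is still the sliding value. 1 mm steps, watching the force.

```bash
python3 -m jog '[[[0.0002,-0.001,0,0,0,0,255],[0.0002,-0.001,0,0,0,0,255]]]'; python3 -m jog '[[[0.0002,-0.001,0,0,0,0,255],[0.0002,-0.001,0,0,0,0,255]]]'
```

```text
clock: 5.18
eef_pos: [0.5381, 0.05, 0.0407]
tool_rot: [0.626, 0.78, 0.001, -0.0]
ft_force: [-0.3, 4.8, 4.9]
grip_width: -0.0
clock: 5.35
eef_pos: [0.5382, 0.0496, 0.0407]
tool_rot: [0.626, 0.78, 0.001, -0.001]
ft_force: [-1.7, 7.1, 4.8]
grip_width: 0.0001
```

```bash
python3 -m jog '[[[0.0002,-0.001,0,0,0,0,255],[0.0002,-0.001,0,0,0,0,255]]]';
```

```text
clock: 5.52
eef_pos: [0.5382, 0.0495, 0.0407]
tool_rot: [0.626, 0.78, 0.002, -0.002]
ft_force: [-1.6, 9.4, 4.5]
grip_width: 0.0002
```

```bash
python3 -m jog '[[[0.0002,-0.001,0,0,0,0,255],[0.0002,-0.001,0,0,0,0,255],[0.0002,-0.001,0,0,0,0,255]]]'; python3 -c "
from h import *
st();im=bot.camera('top');print([(np.round(l,1),np.round(C(ray('top',l,.065)),4)) for l in sorted(lids(im))])
cv2.imwrite('pics/t4.png',cv2.resize(im[170:280,235:435],None,fx=4,fy=4,interpolation=2))"
```

```text
clock: 5.77
eef_pos: [0.5382, 0.0494, 0.0407]
tool_rot: [0.625, 0.78, 0.002, -0.002]
ft_force: [-2.8, 11.0, 5.7]
grip_width: -0.0002
t 5.77 tcp [0.5382 0.0494 0.0407] coder [-0.0014  0.0666] F [-2.8 11.   5.7] w -0.0002
[(array([365.8, 218. ,  10.5], dtype=float32), array([ 0.0025, -0.0597])), (array([406. , 211. ,  10.2], dtype=float32), array([ 0.0006, -0.1521])), (array([424.2, 249.5,  10. ], dtype=float32), array([-0.0914, -0.1737]))]
```

View pics/t4.png

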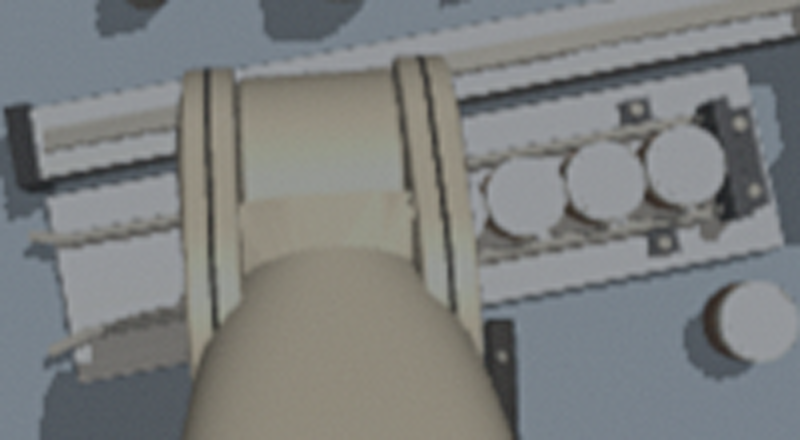

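jar1's lid is against the stop plate at crop (685,165), measured at y = −152 mm, so the row is home. Back off and rise.

```bash
python3 -m jog '[[[-0.0009,0.0039,0,0,0,0,255],[-0.0026,0.0117,0,0,0,0,255],[-0.0026,0.0117,0,0,0,0,255],[-0.0026,0.0117,0.03,0,0,0,255],[-0.0026,0.0117,0.06,0,0,0,255],[-0.0026,0.0117,0.075,0,0,0,255],[-0.0026,0.0117,0.075,0,0,0,255],[-0.0026,0.0117,0.075,0,0,0,255]]]'; python3 -c "
from h import *
o=st()
im=bot.camera('scene');cv2.imwrite('pics/s4.png',cv2.resize(im[140:260,250:390],None,fx=4,fy=4,interpolation=2))
P=(-.0387,.061)
for d in (118,114,105,90,75,60,45,30,15,0):
    t=np.radians(d);u=np.array([np.cos(t),np.sin(t)]);n=np.array([-np.sin(t),np.cos(t)])
    h=2.5+11*abs(n[1])+13*abs(n[0]); r=45
    p=np.array(P)+(r*u+h*n)/1000; print(d,np.round(p,4),np.round(W(*p)-o['eef_pos'][:2],4))
print('start',W(-.085,.090)-o['eef_pos'][:2])"
```

```text
clock: 6.48
eef_pos: [0.5365, 0.0575, 0.1159]
tool_rot: [0.627, 0.779, 0.0, 0.001]
ft_force: [-0.6, 0.6, -0.3]
grip_width: 0.0003
t 6.48 tcp [0.5365 0.0575 0.1159] coder [-0.0014  0.0748] F [-0.6  0.6 -0.3] w 0.0003
118 [-0.0767  0.0917] [-0.0772  0.0004]
114 [-0.0742  0.0944] [-0.0754  0.0036]
105 [-0.0676  0.0998] [-0.0701  0.0103]
90 [-0.0542  0.106 ] [-0.0583  0.0192]
75 [-0.0443  0.1091] [-0.0493  0.0243]
60 [-0.0329  0.1096] [-0.0382  0.0272]
45 [-0.0206  0.1066] [-0.0256  0.0269]
30 [-0.009   0.0995] [-0.0127  0.0225]
15 [0.0005 0.0886] [-0.0011  0.0138]
0 [0.0063 0.0745] [0.0076 0.0013]
start [-0.08494517 -0.00306124]
```

View pics/s4.png

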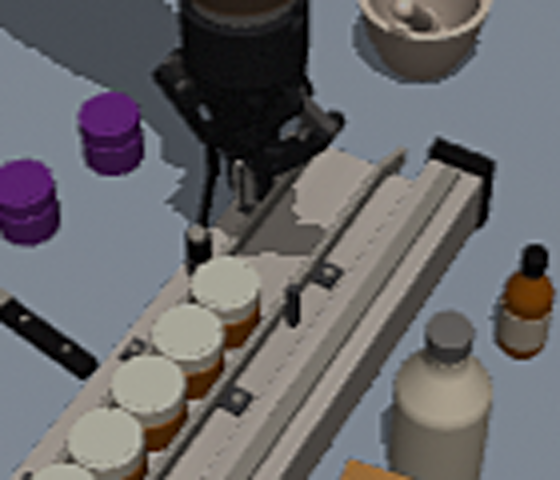

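Row still closed, with jar5 level with the rest post at crop (292,305) and the gate open. Going to the trailing side of the gate.

```bash
python3 -m jog '[[[-0.03,-0.0013,0,0,0,0,255],[-0.06,-0.0027,0,0,0,0,255],[-0.09,-0.004,0,0,0,0,255],[-0.09,-0.004,0,0,0,0,255],[-0.09,-0.004,0,0,0,0,255],[-0.09,-0.004,-0.03,0,0,0,255],[-0.09,-0.004,-0.061,0,0,0,255],[-0.09,-0.004,-0.061,0,0,0,255],[-0.09,-0.004,-0.061,0,0,0,255],[-0.09,-0.004,-0.061,0,0,0,255]]]'; python3 -c "
from h import *
o=st()
for p in ((-.074,.094),(-.054,.106),(-.044,.109),(-.033,.1096),(-.0206,.1066),(-.009,.0995),(.0005,.0886),(.0063,.0745)): print(p,np.round(W(*p)-o['eef_pos'][:2],4))
im=bot.camera('scene');cv2.imwrite('pics/s5.png',cv2.resize(im[140:260,250:390],None,fx=4,fy=4,interpolation=2))"
```

```text
clock: 7.37
eef_pos: [0.4469, 0.054, 0.0547]
tool_rot: [0.626, 0.779, 0.0, 0.0]
ft_force: [1.2, -0.1, -0.2]
grip_width: -0.0001
t 7.37 tcp [0.4469 0.054  0.0547] coder [-0.0896  0.0906] F [ 1.2 -0.1 -0.2] w -0.0001
(-0.074, 0.094) [0.0145 0.0067]
(-0.054, 0.106) [0.0315 0.0227]
(-0.044, 0.109) [0.0406 0.0278]
(-0.033, 0.1096) [0.0513 0.0307]
(-0.0206, 0.1066) [0.064  0.0304]
(-0.009, 0.0995) [0.0769 0.026 ]
(0.0005, 0.0886) [0.0885 0.0174]
(0.0063, 0.0745) [0.0971 0.0048]
```

View pics/s5.png

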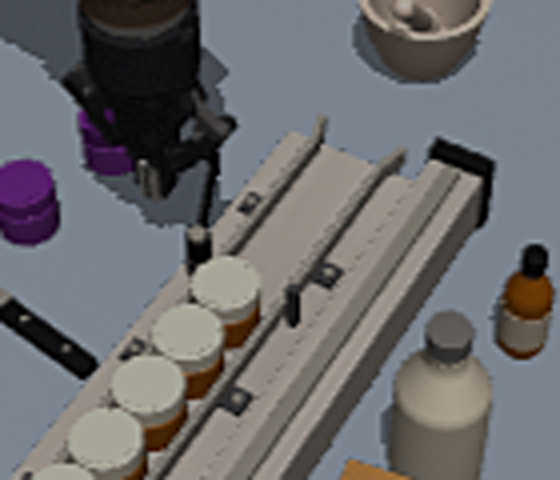

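Fingers (crop 152,185) are on the trailing side of the bar (208,190), clear of it. Sweeping the first half of the arc.

```bash
python3 -m jog '[[[0.007,0.003,0,0,0,0,255],[0.0145,0.0067,0,0,0,0,255],[0.02,0.012,0,0,0,0,255],[0.026,0.018,0,0,0,0,255],[0.0315,0.0227,0,0,0,0,255],[0.036,0.0255,0,0,0,0,255],[0.0406,0.0278,0,0,0,0,255],[0.046,0.0295,0,0,0,0,255],[0.0513,0.0307,0,0,0,0,255],[0.0513,0.0307,0,0,0,0,255]]]'; python3 -c "
from h import *
o=st()
for p in ((-.033,.1096),(-.0206,.1066),(-.009,.0995),(.0005,.0886),(.0063,.0745)): print(p,np.round(W(*p)-o['eef_pos'][:2],4))
im=bot.camera('scene');cv2.imwrite('pics/s6.png',cv2.resize(im[140:260,250:390],None,fx=4,fy=4,interpolation=2))"
```

```text
clock: 8.25
eef_pos: [0.4985, 0.0851, 0.0543]
tool_rot: [0.626, 0.78, 0.001, 0.0]
ft_force: [0.3, -0.7, 0.2]
grip_width: -0.0001
t 8.25 tcp [0.4985 0.0851 0.0543] coder [-0.0325  0.1099] F [ 0.3 -0.7  0.2] w -0.0001
(-0.033, 0.1096) [-0.0004 -0.0004]
(-0.0206, 0.1066) [ 0.0123 -0.0007]
(-0.009, 0.0995) [ 0.0252 -0.0051]
(0.0005, 0.0886) [ 0.0368 -0.0137]
(0.0063, 0.0745) [ 0.0455 -0.0263]
```

View pics/s6.png

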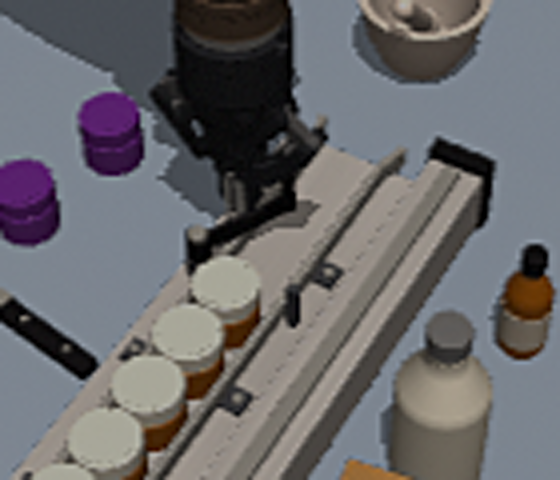

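The gate now leans across the lane, from the pivot at crop (200,240) to the tip at (290,195), with the fingers behind it. Second half, stopping just short of shut.

```bash
python3 -m jog '[[[0.006,-0.0005,0,0,0,0,255],[0.0123,-0.0007,0,0,0,0,255],[0.019,-0.0027,0,0,0,0,255],[0.0252,-0.0051,0,0,0,0,255],[0.031,-0.009,0,0,0,0,255],[0.0368,-0.0137,0,0,0,0,255],[0.04,-0.018,0,0,0,0,255],[0.0435,-0.023,0,0,0,0,255],[0.0435,-0.023,0,0,0,0,255]]]'; python3 -c "
from h import *
o=st(); print(W(.0063,.0725)-o['eef_pos'][:2])"
```

```text
clock: 9.05
eef_pos: [0.5416, 0.0605, 0.0543]
tool_rot: [0.627, 0.779, 0.0, 0.0]
ft_force: [0.5, -0.7, 0.4]
grip_width: -0.0003
t 9.05 tcp [0.5416 0.0605 0.0543] coder [0.0043 0.0767] F [ 0.5 -0.7  0.4] w -0.0003
[ 0.0028492 -0.0036729]
```

```bash
python3 -m jog '[[[0.0002,-0.001,0,0,0,0,255],[0.0004,-0.002,0,0,0,0,255],[0.0004,-0.002,0,0,0,0,255]]]'; python3 -m jog '[[[0.0002,-0.001,0,0,0,0,255],[0.0002,-0.001,0,0,0,0,255],[0.0002,-0.001,0,0,0,0,255]]]';python3 -c "
from h import *
st()"
```

```text
clock: 9.3
eef_pos: [0.541, 0.0596, 0.0544]
tool_rot: [0.626, 0.779, 0.0, 0.0]
ft_force: [0.3, 0.4, -0.8]
grip_width: -0.0002
clock: 9.55
eef_pos: [0.5411, 0.0592, 0.0544]
tool_rot: [0.626, 0.78, 0.0, -0.0]
ft_force: [0.7, 2.3, 1.0]
grip_width: 0.0001
t 9.55 tcp [0.5411 0.0592 0.0544] coder [0.0035 0.0755] F [0.7 2.3 1. ] w 0.0001
```

```bash
python3 -m jog '[[[0.0002,-0.001,0,0,0,0,255],[0.0004,-0.002,0,0,0,0,255],[0.0004,-0.002,0,0,0,0,255],[0.0004,-0.002,0,0,0,0,255]]]';python3 -c "
from h import *
st()"
```

```text
clock: 9.88
eef_pos: [0.5411, 0.0591, 0.0544]
tool_rot: [0.626, 0.78, 0.002, -0.002]
ft_force: [-2.2, 7.2, 1.7]
grip_width: 0.0
t 9.88 tcp [0.5411 0.0591 0.0544] coder [0.0035 0.0754] F [-2.2  7.2  1.7] w 0.0
```

Stalled against the post at 7 N. Retreat along +Y, then rise and move well clear to look.

```bash
python3 -m jog '[[[-0.0011,0.0049,0,0,0,0,255],[-0.0032,0.0147,0,0,0,0,255],[-0.0043,0.0195,0,0,0,0,255],[-0.0043,0.0195,0.03,0,0,0,255],[-0.0043,0.0195,0.07,0,0,0,255],[-0.0043,0.0195,0.11,0,0,0,255],[-0.0043,0.0195,0.15,0,0,0,255],[-0.04,0.04,0.17,0,0,0,255],[-0.075,0.06,0.17,0,0,0,255],[-0.11,0.08,0.17,0,0,0,255]]]'; python3 -m jog '[[[-0.035,0.02,0,0,0,0,255],[-0.07,0.04,0,0,0,0,255],[-0.1,0.06,0,0,0,0,255],[-0.1,0.06,0,0,0,0,255],[-0.1,0.06,0,0,0,0,255]]]'; python3 -c "
from h import *
st();im=bot.camera('top');s=bot.camera('scene')
print([(np.round(l,1),np.round(C(ray('top',l,.065)),4)) for l in sorted(lids(im))])
a=cv2.resize(im[170:280,235:435],None,fx=3,fy=3,interpolation=2);b=cv2.resize(s[150:270,220:420],(600,270))
b=cv2.resize(s[155:265,230:430],None,fx=3,fy=3,interpolation=2)[:270]
cv2.imwrite('pics/end.png',np.vstack([a,b]))"
```

```text
clock: 10.72
eef_pos: [0.433, 0.1369, 0.2263]
tool_rot: [0.627, 0.779, 0.002, 0.002]
ft_force: [0.8, 0.5, 0.2]
grip_width: -0.0
clock: 11.13
eef_pos: [0.3312, 0.1971, 0.2247]
tool_rot: [0.625, 0.781, 0.0, 0.001]
ft_force: [1.0, -0.3, -0.5]
grip_width: -0.0003
t 11.13 tcp [0.3312 0.1971 0.2247] coder [-0.172   0.2551] F [ 1.  -0.3 -0.5] w -0.0003
[(array([385.8, 214.5,  10.2], dtype=float32), array([ 0.0016, -0.1055])), (array([405.8, 211. ,  10.2], dtype=float32), array([ 0.0008, -0.1515])), (array([424.2, 250. ,   9.8], dtype=float32), array([-0.0925, -0.1735]))]
```

View pics/end.png

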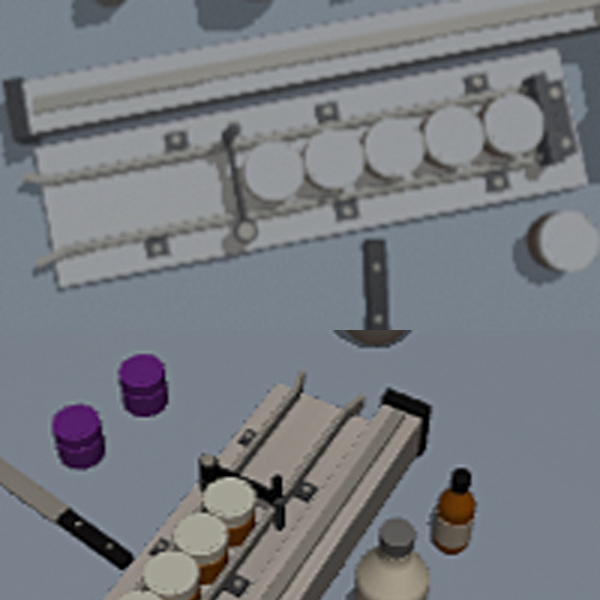

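The row is closed against the stop, and the bar lies across the lane from (245,230) to (231,132), against the post. A quick numeric check of gate angle and jar5, then hand in.

```bash
python3 - <<'E'
from h import *
f=lambda a,b,z: C(ray("top",(235+(a+.5)/3-.5,170+(b+.5)/3-.5),z))
a=f(241,213,.057); b=f(234,156,.057); d=b-a; print("bar",a,b,"angle",np.arctan2(d[1],d[0]))
p=f(245,230,.06); t=f(231,131,.078); print("pivot",p,"tip",t,np.arctan2(*(t-p)[::-1]))
print("jar5",f(273,172,.065)); print(bot.job_done())
E
```

```text
bar [-0.02540398  0.06167216] [0.01756798 0.05864508] angle -0.07032698909509082
pivot [-0.03842286  0.06122729] tip [0.03483349 0.05777957] -0.04702912390211425
jar5 [-0.00018527  0.03256655]
the job is handed in; nothing more can be done
None
```

I pushed the five-jar row home against the end stop from behind jar5 with closed fingertips, swung the gate shut, moved the arm clear and handed the job in at about 11 s of the 48 s. No verdict is reported, so the results below are my own measurements.

- **Row:** jar1 measured at y ≈ −151.5 mm (place −152) and jar5 at y ≈ 32.6 mm (place 32). The jars I could measure were within about 2 mm of mid-lane. In the last picture the row is closed up and upright.
- **Forces:** the wrist read about 11–13 N at most while seating the row, and about 8 N against the gate.
- **Gate:** the fingers stalled against it as it met the rest post, and the picture shows the bar at the post. My angle reading from the pixels was −0.05 to −0.07 rad, which I take as shut within measuring error because a shut gate reads 0.
- **Bystanders:** the spare jar measured within about 2 mm of where it started. The other bystanders in the last picture showed no visible shift. I did not measure them, and the mortar and carton were almost or fully outside that crop.
- **Weak check:** automatic lid detection found only some of the five lids in each picture. Jar5's final position was therefore read by hand from the enlarged picture, and jar3 and jar4 were checked only by eye at the end.

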